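Heft two palm sugar tubs: the full one to the order, the low one to refill

TASK

The two white tubs with red lids on the stall counter look alike, but one is full of palm sugar cakes and the other is nearly used up: lift them in turn to feel which is heavier. Stand the heavier one in the empty compartment of the green order crate and the lighter one on the blue tray for refilling. Keep the tubs upright, set them down gently without dropping them, and leave everything else where it is.

Things in the scene. Friction and masses are not known exactly. Their poses are not given: they have to be found in the camera images.
- tub_a: One of two look-alike closed tubs: white body 88 mm across, red lid (92 mm, stays shut) with flat top 84 mm up; on it a centred red grip bar, 56 mm long (tub x), 18 wide (tub y), 30 high, top at 114 mm. Origin: centre of underside, z up. Starts upright on the counter (z = 0). 0.15 to 0.65 kg; one of them, not always the same, is over 0.18 kg heavier. Contents sit slightly loose.
- tub_b: One of two look-alike closed tubs: white body 88 mm across, red lid (92 mm, stays shut) with flat top 84 mm up; on it a centred red grip bar, 56 mm long (tub x), 18 wide (tub y), 30 high, top at 114 mm. Origin: centre of underside, z up. Starts upright on the counter (z = 0). 0.15 to 0.65 kg; one of them, not always the same, is over 0.18 kg heavier. Contents sit slightly loose.
- crate: Green lattice order crate, fixed, open on top, 226 x 226 x 62 mm high, walls and floor 5 mm. Crossing 5 mm partitions as high as the walls make four 105 mm square compartments centred 55 mm from its centre in x and y; three hold jars up to 72 mm high, one is empty. Origin: centre of underside, axes along the walls, z up. Crate and tray may swap sides.
- crate_place (a point): Centre of the floor of the crate's empty compartment (crate frame: x -55 mm, y +55 mm), 5 mm above the counter; axes as the crate's.
- tray: Blue enamel tray for things to be refilled, fixed to the counter, 260 mm (its x) by 170 mm (its y), rim 20 mm high and 5 mm thick, floor 5 mm thick. An empty jar stands near its +x end, the rest is free. Origin at the centre of the underside, z up.
- tray_place (a point): Middle of the free part of the tray, on its floor (tray frame: x -55 mm, y 0), 5 mm above the counter; axes as the tray's.
- jar_orange: Bystander: orange jar with a white cap and a paper label, 72 mm across and 68 mm high, standing in a compartment of the crate. Origin at the centre of its underside. Leave it where it is.
- jar_brown: Bystander: amber jar with a steel cap and a paper label, 68 mm across and 72 mm high, standing in a compartment of the crate. Origin at the centre of its underside. Leave it where it is.
- jar_yellow: Bystander: yellow jar with a green cap and a paper label, 74 mm across and 64 mm high, standing in a compartment of the crate. Origin at the centre of its underside. Leave it where it is.
- jar_empty: Bystander: clear glass jar with a blue cap and a paper label, 70 mm across and 74 mm high, standing on the blue tray. Origin at the centre of its underside. Leave it where it is.
- mortar: Bystander: grey stone mortar with a wooden pestle resting in it, 124 mm across, bowl 85 mm high, pestle up to 140 mm, on the counter near the robot's left side. Origin at the centre of the underside. Leave it where it is.
- bottle: Bystander: green bottle with a yellow cap and a paper label, 60 mm across and 170 mm high, standing on the counter beyond the tubs. Origin at the centre of its underside. Leave it where it is.
- scoop: Bystander: small steel scoop with a black handle lying on the counter beyond the tubs, 180 mm long, 26 mm high. Origin at the middle of its underside, blade to its +x. Leave it where it is.

How it is judged:
On the way, in this order (a step that is already met when the one before it is completed fails the run):
1. one of the tubs is lifted at least 30 mm clear of the counter while the other still stands (((height (world z) of tub_a above 0.03 m and height (world z) of tub_b below 0.01 m) or (height (world z) of tub_b above 0.03 m and height (world z) of tub_a below 0.01 m))), for 0.2 s.
2. one of the tubs stands released in its right place (the heavier in the crate's empty compartment or the lighter on the tray) and the other is lifted at least 30 mm ((((x of tub_a in the frame of crate_place between -0.014 and 0.014 m and y of tub_a in the frame of crate_place between -0.014 and 0.014 m and z of tub_a in the frame of crate_place between -0.006 and 0.006 m and angle between tub_a's own z axis and vertical below 0.08 rad and contact force between tub_a and crate above 3.6 N and contact force between tub_a and the fingers below 0.1 N and linear speed of tub_a below 0.03 m/s) and height (world z) of tub_b above 0.03 m) or ((x of tub_a in the frame of tray between -0.1 and 0.1 m and y of tub_a in the frame of tray between -0.05 and 0.05 m and z of tub_a in the frame of tray_place between -0.006 and 0.006 m and angle between tub_a's own z axis and vertical below 0.08 rad and contact force between tub_a and tray between 0.5 and 3.6 N and contact force between tub_a and the fingers below 0.1 N and linear speed of tub_a below 0.03 m/s) and height (world z) of tub_b above 0.03 m) or ((x of tub_b in the frame of crate_place between -0.014 and 0.014 m and y of tub_b in the frame of crate_place between -0.014 and 0.014 m and z of tub_b in the frame of crate_place between -0.006 and 0.006 m and angle between tub_b's own z axis and vertical below 0.08 rad and contact force between tub_b and crate above 3.6 N and contact force between tub_b and the fingers below 0.1 N and linear speed of tub_b below 0.03 m/s) and height (world z) of tub_a above 0.03 m) or ((x of tub_b in the frame of tray between -0.1 and 0.1 m and y of tub_b in the frame of tray between -0.05 and 0.05 m and z of tub_b in the frame of tray_place between -0.006 and 0.006 m and angle between tub_b's own z axis and vertical below 0.08 rad and contact force between tub_b and tray between 0.5 and 3.6 N and contact force between tub_b and the fingers below 0.1 N and linear speed of tub_b below 0.03 m/s) and height (world z) of tub_a above 0.03 m))), for 0.1 s.
At the end, for the whole second after the job is handed in: The heavier tub stands upright (within 0.08 rad) on the floor of the crate's empty compartment and the lighter tub stands upright on the floor of the blue tray, both released and at rest (under 30 mm/s), with their undersides within 6 mm of those floors ((((x of tub_a in the frame of crate_place between -0.014 and 0.014 m and y of tub_a in the frame of crate_place between -0.014 and 0.014 m and z of tub_a in the frame of crate_place between -0.006 and 0.006 m and angle between tub_a's own z axis and vertical below 0.08 rad and contact force between tub_a and crate above 3.6 N and contact force between tub_a and the fingers below 0.1 N and linear speed of tub_a below 0.03 m/s) and (x of tub_b in the frame of tray between -0.1 and 0.1 m and y of tub_b in the frame of tray between -0.05 and 0.05 m and z of tub_b in the frame of tray_place between -0.006 and 0.006 m and angle between tub_b's own z axis and vertical below 0.08 rad and contact force between tub_b and tray between 0.5 and 3.6 N and contact force between tub_b and the fingers below 0.1 N and linear speed of tub_b below 0.03 m/s)) or ((x of tub_b in the frame of crate_place between -0.014 and 0.014 m and y of tub_b in the frame of crate_place between -0.014 and 0.014 m and z of tub_b in the frame of crate_place between -0.006 and 0.006 m and angle between tub_b's own z axis and vertical below 0.08 rad and contact force between tub_b and crate above 3.6 N and contact force between tub_b and the fingers below 0.1 N and linear speed of tub_b below 0.03 m/s) and (x of tub_a in the frame of tray between -0.1 and 0.1 m and y of tub_a in the frame of tray between -0.05 and 0.05 m and z of tub_a in the frame of tray_place between -0.006 and 0.006 m and angle between tub_a's own z axis and vertical below 0.08 rad and contact force between tub_a and tray between 0.5 and 3.6 N and contact force between tub_a and the fingers below 0.1 N and linear speed of tub_a below 0.03 m/s)))); the robot touches nothing.
It fails at once if a tub falls freely: faster than 0.5 m/s with no finger touching it (a drop of more than about 13 mm) ((linear speed of tub_a above 0.5 m/s and contact force between tub_a and the fingers below 0.05 N) or (linear speed of tub_b above 0.5 m/s and contact force between tub_b and the fingers below 0.05 N)).
It fails at once if a tub is tipped by more than 0.7 rad (angle between any of tub_a, tub_b's own z axis and vertical above 0.7 rad).
It fails at once if a bystander (jar, mortar, bottle or scoop) is moved more than 25 mm from where it stood (distance of any of jar_orange, jar_brown, jar_yellow, jar_empty, mortar, bottle, scoop from where it was at the start of the episode above 0.025 m).
It also fails if it takes over 72 s, if anything falls off the work surface, if the arm or the gripper's body presses on something with over 40 N, if the wrist force passes 120 N, or if a joint passes its speed limit or range.

ROBOT

A 6-joint arm with a two-finger parallel gripper is mounted at the origin on the work surface. World frame = base frame: x ahead of the robot, y to its left, z up, the work surface at z = 0. Lengths are in m, angles in rad, forces in N, time in s.
With the tool pointing down it reaches from about 0.35 to 0.875 m from the base axis. Payload 15.5 kg.
Tool frame: the origin (TCP) lies midway between the tips of the shut fingers; the grasp point (between the pads) lies 19 mm behind it; z points along the fingers, x is the direction in which the jaws open and shut, and the axes are right-handed (so a half turn about z gives the same grasp; the last joint's range is limited). The gripper opens to 85 mm and grips with 20 to 120 N. Pads are 22 mm wide; open, the fingers measure 114 mm over their backs; the gripper's body (76 mm by 85 mm) begins 54 mm behind the grasp point. The pads swing forward as they close: fully open they stand 13 mm farther back than shut.
Start: joints at [1.139, 0.494, 1.345, -0, 1.302, -0.096], TCP at [0.207, 0.59, 0.231] pointing down, gripper open.
Joint ranges: [-2.91, 2.91], [-0.82, 2.16], [0.22, 2.67], [-1.22, 4.37], [0.12, 2.79], [-3.08, 3.08]. Speed limits (rad/s): [1.89, 1.89, 2.57, 3.01, 3.01, 3.01].

INTERFACE

Orientations are given as [roll, pitch, yaw] about the fixed x, y, z axes, in that order (R = Rz(yaw) Ry(pitch) Rx(roll)).
In Python, from rig import sense, grab_frame, camera_info, sign_off gives the robot as it stands. The module is installed in compiled form; this text tells all that it offers.
- The arm moves only by the tool apply_moves, never from a script. Its argument "rows" is a list of rows, each a list of 3 entries, a list of its own where there are three numbers: the shift along the world's x, y, z in cm, then the turn about the world's z in degrees, then the opening, from 0 (shut) to 1 (fully open). A call has exactly 5 rows; each row is the pose to reach, as a shift and turn from the pose commanded when the call began; what a row does not reach only later rows make up. A row lasts 1/12 s, in which the tool goes at most 41.7 mm and 7.16 degrees, less where a joint would pass 70% of its speed; a pose out of reach is approached as far as the arm can. A call with a gripper value outside its range is refused whole. The fingers move at their own pace and stop on an object; "force" is the grip in N (left out, the last holds). Time passes only in rows, so rows that repeat a pose let the fingers close, or fill a call up. It gives the time, the measured TCP pose, the force and the opening at its end, in the units of the state.
- sense(): the state, without advancing time (a new reading comes with each control period).
- grab_frame(name): name is "side" or "top" or "wrist"; returns (picture, depth): 480x640x3 uint8, red, green, blue; 480x640 float32, m along the optical axis (not along the pixel's ray), 0 where there is no reading.
- camera_info(name): a dict with "K" (3x3 intrinsics, pixels), "rvec" (rotation vector, rad) and "tvec" (3), from world to camera coordinates, as OpenCV has them; the wrist camera has in their place "tool_from_camera" (4x4, takes a point from camera to tool coordinates, whose origin is the TCP and whose axes are the tool frame's). Camera axes: x right, y down, z forward; pixel columns grow to the right and rows downward; lengths in m; the calibration is good to about 2 mm. A picture is of the moment at which its call begins: read the wrist's pose just before it. camera_info takes no time and is no camera call.
- sign_off(): hands the job in, once; it reports no verdict.
The state is a dict: "time": time; "qpos": joint angles; "qvel": joint speeds; "joint_torque": joint torques, N m; "tool_pos": TCP position; "ee_rot": TCP orientation; "contact_force": force on the tool from outside, world axes, zero at the start; "moment": the same for the moment, N m; "finger_gap": finger opening in m.
Only numpy, scipy, OpenCV 4.12 (cv2) and the standard library are available. Lean on these libraries where they do the work, as an engineer would, in place of code of your own. Each camera call takes 0.05 s, during which the arm holds its last target. There are 200 camera calls.

## Working session

There is one attempt and no reset: what is moved stays moved. The work goes in short steps, Python scripts to look and compute and a tool call to move; the robot and the scene stay as the last step left them, time stands still between calls to the robot, and variables do not carry over. Pictures are saved under pics/ and viewed, about 8 in all and at most 12, crops included, and the job is handed in when it is done.

Besides the shell and the picture viewer there is one more tool, called after "Call:" in YAML: its name, and indented under it one key for each argument. apply_moves: Moves the arm, as the interface text tells. Its arguments: {"type":"object","properties":{"rows":{"type":"array"},"force":{"type":"number"}},"required":["rows"]}

```bash
mkdir -p pics
cat > h.py <<'E'
import numpy as np, cv2
from rig import *
def world(name,d,uv,st=None):
    ci=camera_info(name);K=np.array(ci['K']);uv=np.atleast_2d(uv);z=np.array([d[int(v),int(u)] for u,v in uv])
    p=np.c_[(uv[:,0]-K[0,2])/K[0,0]*z,(uv[:,1]-K[1,2])/K[1,1]*z,z]
    R=cv2.Rodrigues(np.array(ci['rvec'],float))[0];return (p-np.array(ci['tvec']).ravel())@R
def cloud(name,d):
    v,u=np.mgrid[0:480,0:640];uv=np.c_[u.ravel(),v.ravel()]
    return world(name,d,uv).reshape(480,640,3)
E
python3 - <<'E'
from h import *
s=sense();print(s)
for n in('top','side'):
    p,d=grab_frame(n);cv2.imwrite(f'pics/{n}0.png',p[...,::-1]);np.savez(f'{n}0.npz',p=p,d=d)
    print(n,camera_info(n))
print(camera_info('wrist'))
E
```

```text
{'time': 0.0, 'qpos': array([ 1.13845215e+00,  4.94161743e-01,  1.34613191e+00, -1.08511601e-05,
        1.30248558e+00, -9.55012910e-02]), 'qvel': array([-0.00087208,  0.00017542, -0.00063545,  0.00123039, -0.00031965,
        0.00019729]), 'joint_torque': array([ 2.80963533e-03, -8.82153296e+01, -3.83886409e+01,  1.25735314e-04,
        9.78360360e-03,  2.81182395e-06]), 'tool_pos': array([0.20641968, 0.58955233, 0.23071332]), 'ee_rot': array([-3.14148992e+00,  1.18217296e-03,  1.23395638e+00]), 'contact_force': array([-1.7539379 , -0.31507635, -0.24717841]), 'moment': array([-0.00114856,  0.03937173,  0.01456108]), 'finger_gap': 0.08573191500077317}
top {'K': array([[460.89319623,   0.        , 310.75160526],
       [  0.        , 460.89319623, 238.41300428],
       [  0.        ,   0.        ,   1.        ]]), 'rvec': array([ 2.09987675, -2.15948549,  0.13669661]), 'tvec': array([0.01678216, 0.48336912, 0.99165931])}
side {'K': array([[449.00788192,   0.        , 320.42703577],
       [  0.        , 449.00788192, 230.82402338],
       [  0.        ,   0.        ,   1.        ]]), 'rvec': array([ 2.28375792, -0.58552281,  0.26596367]), 'tvec': array([-0.45265107,  0.20369433,  0.93531425])}
{'K': array([[370.46216966,   0.        , 312.95767709],
       [  0.        , 370.46216966, 244.40914037],
       [  0.        ,   0.        ,   1.        ]]), 'tool_from_camera': array([[ 9.99999721e-01,  1.63047128e-04, -7.29560312e-04,
         3.47001985e-04],
       [ 5.46094763e-05,  9.57384784e-01,  2.88815465e-01,
        -7.28833423e-02],
       [ 7.45560473e-04, -2.88815424e-01,  9.57384507e-01,
        -1.41800954e-01],
       [ 0.00000000e+00,  0.00000000e+00,  0.00000000e+00,
         1.00000000e+00]])}
```

View pics/top0.png

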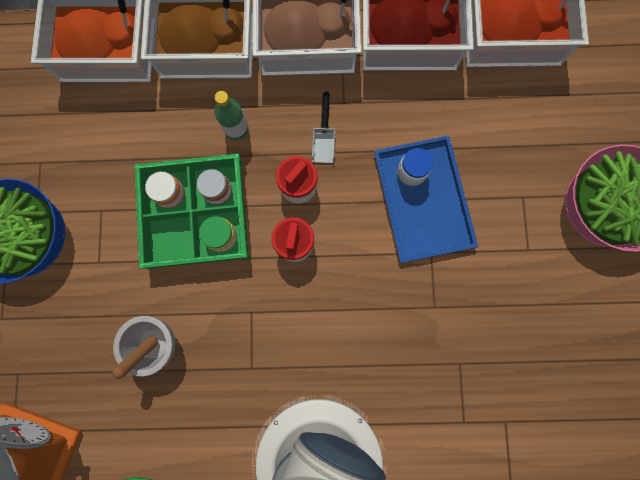

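View pics/side0.png

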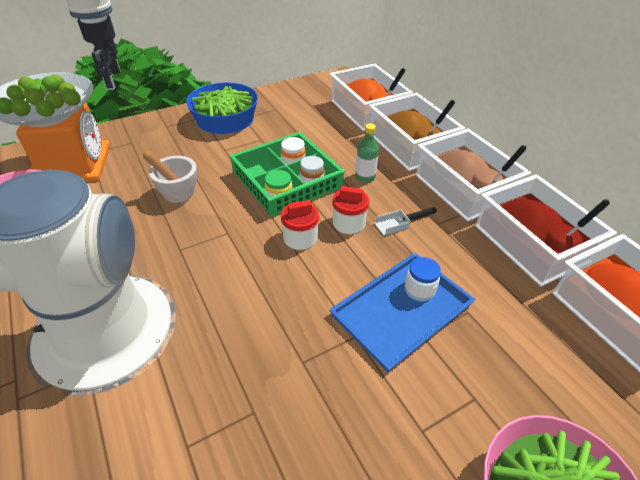

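Run:
```python
from h import *
f=np.load('top0.npz');p,d=f['p'],f['d'];c=cloud('top',d)
hsv=cv2.cvtColor(p,cv2.COLOR_RGB2HSV);H,S,V=[hsv[...,i].astype(int) for i in range(3)]
z=c[...,2]
def rect(m,name):
    m=m.astype(np.uint8);n,l,st,_=cv2.connectedComponentsWithStats(m)
    for i in range(1,n):
        if st[i,4]<40: continue
        q=c[l==i];ct,sz,a=cv2.minAreaRect((q[:,:2]*1000).astype(np.float32))
        print(name,'px',st[i],'ctr',np.round(ct,1),'size',np.round(sz,1),'ang',round(a,1),'mean',np.round(q.mean(0)*1000,1),'z',np.round(np.percentile(q[:,2],[5,95])*1000))
R=np.zeros_like(S,bool);R[140:290,100:500]=1
red=R&((H<8)|(H>172))&(S>150)
rect(red&(z>.076)&(z<.095),'lid');rect(red&(z>.105),'bar')
g=R&(H>50)&(H<85)&(S>100)
g[:,260:]=0
rect(g&(z>.055)&(z<.068),'crate')
b=R&(H>95)&(H<125)&(S>100);b[:,:360]=0
rect(b&(z>.012)&(z<.03),'trayrim');rect(b&(z<.03)&(z>-.01),'tray')
o=np.zeros_like(R);o[85:290,120:480]=1
rect(o&(z>.03)&~red&~g,'other')
print(np.median(z[380:400,200:400]), np.median(z[270:300,320:400]))
```

```text
lid px [ 276  156   41   41 1043] ctr [616.4  30.9] size [87.7 90.1] ang 87.7 mean [612.8  30.7  84.7] z [81. 88.]
lid px [ 271  217   43   42 1120] ctr [479.1  42.4] size [89.3 87.7] ang 43.5 mean [477.7  41.8  84.9] z [82. 88.]
bar px [284 160  23  25 235] ctr [482.2  18.8] size [318.3  49.7] ang 5.3 mean [613.9  30.6 116.9] z [108. 116.]
bar px [285 222  13  28 237] ctr [479.4  42.1] size [18.2 55.6] ang 78.4 mean [478.8  41.9 113.7] z [110. 117.]
crate px [ 134  154  113  115 2202] ctr [552.7 270.7] size [238.4 237.5] ang 4.3 mean [550.3 269.6  61.7] z [58. 65.]
trayrim px [ 374  140  104  123 1567] ctr [ 573.5 -259.3] size [268.9 179.9] ang 10.0 mean [ 569.6 -263.9   20.1] z [15. 24.]
tray px [ 374  140  104  123 7844] ctr [ 574.  -262.2] size [268.9 185.8] ang 10.0 mean [ 562.2 -264.3    8.1] z [ 2. 22.]
other px [ 214   91   33   46 1020] ctr [560.5  70.4] size [499.4  59.9] ang 28.0 mean [747.2 170.7 114.3] z [ 41. 170.]
other px [398 148  35  36 953] ctr [ 488.3 -150.8] size [ 69.5 410.3] ang 60.8 mean [ 631.3 -229.9   77. ] z [41. 82.]
other px [196 169  35  34 867] ctr [489.8  99.5] size [400.5  67. ] ang 45.7 mean [600.7 213.9  77.3] z [42. 80.]
other px [145 172  37  35 974] ctr [477.3 168.5] size [484.1  70.6] ang 52.1 mean [599.9 326.5  70.8] z [40. 76.]
other px [279 186  37  15 112] ctr [583.1  28.1] size [26.1 79.6] ang 8.0 mean [578.9  27.2  48.4] z [31. 72.]
other px [207 219  28  32 170] ctr [490.1 196.8] size [38.6 73.6] ang 57.0 mean [484.2 191.2  47. ] z [33. 60.]
0.0007520981590520457 0.000308785308309216
```

Call:
apply_moves:
  rows:
    - [[1.8,-3.6,0],0.5,1]
    - [[3.6,-7.2,0],1,1]
    - [[5.4,-10.8,0],1.5,1]
    - [[7.2,-14.4,0],2,1]
    - [[9,-18,0],2.5,1]
  force: 40

```text
time: 0.52
tool_pos: [0.2967, 0.4081, 0.2311]
ee_rot: [-3.141, 0.0, 1.279]
contact_force: [0.9, 0.6, 1.0]
finger_gap: 0.0852
```

Call:
apply_moves:
  rows:
    - [[1.8,-3.6,0],0.5,1]
    - [[3.6,-7.2,0],1,1]
    - [[5.4,-10.8,0],1.5,1]
    - [[7.2,-14.4,0],2,1]
    - [[9,-18,0],2.5,1]

```text
time: 0.93
tool_pos: [0.3868, 0.228, 0.2312]
ee_rot: [-3.142, 0.0, 1.322]
contact_force: [0.6, 0.3, 0.2]
finger_gap: 0.0853
```

Call:
apply_moves:
  rows:
    - [[1.8,-3.6,0],0.5,1]
    - [[3.6,-7.2,0],1,1]
    - [[5.4,-10.8,0],1.5,1]
    - [[7.2,-14.4,0],2,0.7]
    - [[9,-18,0],2.5,0.7]

```text
time: 1.35
tool_pos: [0.4769, 0.0478, 0.2312]
ee_rot: [-3.141, 0.0, 1.365]
contact_force: [1.8, 1.5, 0.3]
finger_gap: 0.0639
```

Call:
apply_moves:
  rows:
    - [[0.1,-0.4,0],0.2,0.7]
    - [[0.2,-0.8,0],0.2,0.7]
    - [[0.2,-0.8,0],0.2,0.7]
    - [[0.2,-0.8,0],0.2,0.7]
    - [[0.2,-0.8,0],0.2,0.7]

```text
time: 1.77
tool_pos: [0.478, 0.0429, 0.2313]
ee_rot: [-3.141, -0.0, 1.37]
contact_force: [-0.7, 0.3, 0.4]
finger_gap: 0.0598
```

```bash
cat >> h.py <<'E'
from scipy.spatial.transform import Rotation as Ro
def wcloud(d,s):
    ci=camera_info('wrist');K=ci['K'];v,u=np.mgrid[0:480,0:640]
    p=np.stack([(u-K[0,2])/K[0,0]*d,(v-K[1,2])/K[1,1]*d,d],-1)
    T=ci['tool_from_camera'];p=p@T[:3,:3].T+T[:3,3]
    return p@Ro.from_euler('xyz',s['ee_rot']).as_matrix().T+s['tool_pos']
def show():
    s=sense();print('t',round(s['time'],2),'pos',np.round(s['tool_pos']*1000,1),'rot',np.round(np.degrees(s['ee_rot']),1),'F',np.round(s['contact_force'],2),'gap',round(s['finger_gap']*1000,1));return s
def rect(m,c,name,n0=40):
    m=m.astype(np.uint8);n,l,st,_=cv2.connectedComponentsWithStats(m)
    for i in range(1,n):
        if st[i,4]<n0: continue
        q=c[l==i];ct,sz,a=cv2.minAreaRect((q[:,:2]*1000).astype(np.float32))
        print(name,'px',st[i],'ctr',np.round(ct,1),'size',np.round(sz,1),'ang',round(a,1),'mean',np.round(q.mean(0)*1000,1),'z',np.round(np.percentile(q[:,2],[5,95])*1000))
E
cat > look.py <<'E'
from h import *; import sys
s=show();p,d=grab_frame('wrist');cv2.imwrite(f'pics/{sys.argv[1]}.png',p[...,::-1]);np.savez('w.npz',p=p,d=d)
c=wcloud(d,s);z=c[...,2]
hsv=cv2.cvtColor(p,cv2.COLOR_RGB2HSV);H,S=hsv[...,0].astype(int),hsv[...,1]
red=((H<8)|(H>172))&(S>150)&(d>0)
rect(red&(z>.109)&(z<.12),c,'bar',100);rect(red&(z>.076)&(z<.09),c,'lid',300)
rect((H>50)&(H<85)&(S>100)&(z>.055)&(z<.068),c,'crate',1500)
rect((H>95)&(H<125)&(S>100)&(z>.012)&(z<.03),c,'trayrim',500)
E
python3 look.py w1
```

```text
t 1.77 pos [478.   42.9 231.3] rot [-180.    -0.    78.5] F [-0.71  0.31  0.41] gap 59.8
bar px [ 300  205   25   73 1735] ctr [482.1  41.6] size [17.5 54.9] ang 79.0 mean [481.1  41.9 112.9] z [111. 114.]
bar px [ 310  369   47   56 1216] ctr [618.6  30.6] size [18.1 55.4] ang 48.7 mean [616.8  31.2 112.7] z [110. 114.]
lid px [ 258  176  110  109 7440] ctr [482.3  41.7] size [89.6 88.5] ang 16.3 mean [478.8  42.5  84. ] z [82. 85.]
lid px [ 282  329   98   88 4892] ctr [617.2  31.4] size [89.5 86.8] ang 60.5 mean [609.7  31.8  83.8] z [81. 86.]
crate px [ 424  100  216  266 6048] ctr [542.4 236.5] size [206.2 173.5] ang 4.3 mean [489.8 196.9  60.8] z [59. 62.]
crate px [ 471  171   87   81 2515] ctr [503.3 211.3] size [69.9 68.3] ang 78.8 mean [500.4 209.2  67. ] z [63. 68.]
trayrim px [   0  212  156  155 2284] ctr [ 527.  -217.2] size [186.   80.8] ang 10.3 mean [ 494.7 -197.7   20.1] z [18. 22.]
trayrim px [  0 367  34  54 648] ctr [ 618.6 -337.5] size [68.7 11.4] ang 8.4 mean [ 621.6 -334.9   17.6] z [13. 21.]
```

View pics/w1.png

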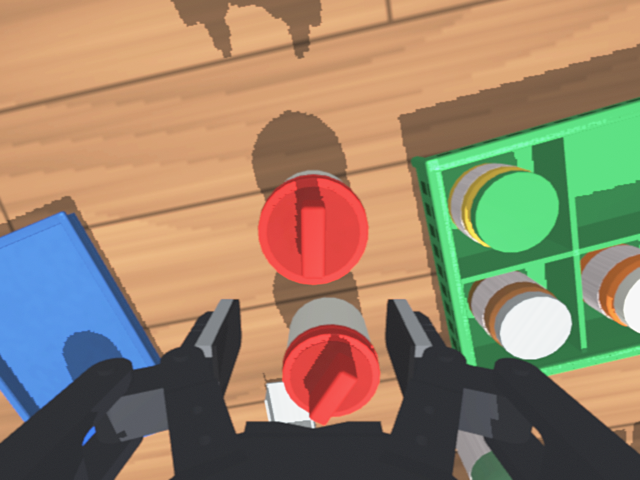

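The wrist picture shows the near tub (bar at 313,240) ahead of the fingers, the far one at (330,370), and crate and tray on either side. I'll grip the near tub at about (0.480, 0.042).

Call:
apply_moves:
  rows:
    - [[0.1,0,-3],0,0.7]
    - [[0.2,-0.1,-6],0.3,0.7]
    - [[0.2,-0.1,-9],0.3,0.7]
    - [[0.2,-0.1,-11.5],0.3,0.7]
    - [[0.2,-0.1,-12.5],0.3,0.6]

```text
time: 2.23
tool_pos: [0.4788, 0.0419, 0.1036]
ee_rot: [-3.138, 0.0, 1.375]
contact_force: [-0.6, -0.7, -0.4]
finger_gap: 0.0516
```

Call:
apply_moves:
  rows:
    - [[0,0,-0.6],0,0.6]
    - [[0,0,-1.2],0,0.6]
    - [[0,0,-1.7],0,0.6]
    - [[0,0,-1.7],0,0.4]
    - [[0,0,-1.7],0,0]

```text
time: 2.65
tool_pos: [0.4808, 0.041, 0.0897]
ee_rot: [3.141, -0.0, 1.374]
contact_force: [0.0, -0.9, 0.2]
finger_gap: 0.0281
```

Call:
apply_moves:
  rows:
    - [[0,0,0],0,0]
    - [[0,0,0],0,0]
    - [[0,0,0],0,0]
    - [[0,0,0],0,0]
    - [[0,0,0],0,0]

```text
time: 3.07
tool_pos: [0.481, 0.041, 0.0898]
ee_rot: [3.14, -0.0, 1.374]
contact_force: [0.2, 4.4, 7.9]
finger_gap: 0.0168
```

Call:
apply_moves:
  rows:
    - [[0,0,0],0,0]
    - [[0,0,0],0,0]
    - [[0,0,0],0,0]
    - [[0,0,0],0,0]
    - [[0,0,0],0,0]

```text
time: 3.48
tool_pos: [0.481, 0.041, 0.0898]
ee_rot: [3.141, -0.0, 1.374]
contact_force: [-0.4, 2.7, 7.1]
finger_gap: 0.0173
```

Call:
apply_moves:
  rows:
    - [[0,0,0.3],0,0]
    - [[0,0,1],0,0]
    - [[0,0,2],0,0]
    - [[0,0,3.2],0,0]
    - [[0,0,4.5],0,0]
  force: 50

```text
time: 3.9
tool_pos: [0.48, 0.0408, 0.1349]
ee_rot: [-3.14, 0.0, 1.374]
contact_force: [0.5, -0.4, -5.5]
finger_gap: 0.017
```

Call:
apply_moves:
  rows:
    - [[0,0,1],0,0]
    - [[0,0,1.5],0,0]
    - [[0,0,1.5],0,0]
    - [[0,0,1.5],0,0]
    - [[0,0,1.5],0,0]

```text
time: 4.32
tool_pos: [0.4801, 0.0409, 0.1488]
ee_rot: [-3.141, 0.0, 1.374]
contact_force: [-0.6, -0.3, -5.3]
finger_gap: 0.0171
```

Call:
apply_moves:
  rows:
    - [[0,0,0],0,0]
    - [[0,0,0],0,0]
    - [[0,0,0],0,0]
    - [[0,0,0],0,0]
    - [[0,0,0],0,0]

```text
time: 4.73
tool_pos: [0.4805, 0.0409, 0.1492]
ee_rot: [-3.141, 0.0, 1.374]
contact_force: [-0.0, -0.3, -5.4]
finger_gap: 0.0168
```

Call:
apply_moves:
  rows:
    - [[0,0,0],0,0]
    - [[0,0,0],0,0]
    - [[0,0,0],0,0]
    - [[0,0,0],0,0]
    - [[0,0,0],0,0]

```text
time: 5.15
tool_pos: [0.4805, 0.0409, 0.1493]
ee_rot: [3.142, 0.0, 1.374]
contact_force: [1.0, 0.1, -5.6]
finger_gap: 0.0171
```

Run:
```python
from h import *
show();grab_frame('wrist');show();p,d=grab_frame('side');show();grab_frame('wrist');s=show();print(s['joint_torque'],s['moment'])
cv2.imwrite('pics/s1.png',p[100:330,150:480,::-1])
```

```text
t 5.15 pos [480.5  40.9 149.3] rot [180.    0.   78.7] F [ 1.02  0.14 -5.62] gap 17.1
t 5.2 pos [480.5  40.9 149.3] rot [180.    0.   78.7] F [ 0.51 -0.56 -4.33] gap 17.4
t 5.25 pos [480.5  40.9 149.3] rot [-180.     0.    78.7] F [ 0.15  0.63 -5.  ] gap 17.3
t 5.3 pos [480.5  40.9 149.3] rot [-180.    -0.    78.7] F [-0.33  0.11 -5.31] gap 17.0
[-5.33025905e-04 -7.15366745e+01 -2.88088274e+01 -2.94797019e-04
 -4.20523793e-03 -5.00128135e-05] [-0.00273636  0.03070165  0.01454414]
```

View pics/s1.png

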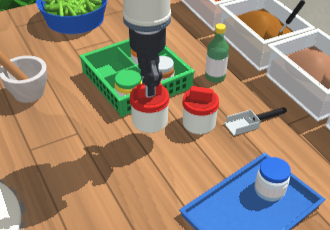

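About 5.3 N, which is clearly above 3.6 N, so this is the heavier tub, to be confirmed against the other. The picture shows it hanging upright and clear, with the other still standing. Carrying it towards the crate.

Call:
apply_moves:
  rows:
    - [[0,0,1],0,0]
    - [[0,0.7,2.5],0,0]
    - [[0.1,2,4.5],0,0]
    - [[0.2,4,6],0,0]
    - [[0.3,6.5,6.5],0,0]

```text
time: 5.72
tool_pos: [0.4845, 0.106, 0.2164]
ee_rot: [3.139, -0.001, 1.372]
contact_force: [1.1, -0.6, -4.0]
finger_gap: 0.0172
```

Call:
apply_moves:
  rows:
    - [[0,2.5,0],0,0]
    - [[0,4.5,0],0,0]
    - [[0,6,0],0,0]
    - [[0,6.5,0],0,0]
    - [[0,6.5,0],0,0]

```text
time: 6.13
tool_pos: [0.4834, 0.1718, 0.2142]
ee_rot: [-3.141, -0.0, 1.375]
contact_force: [0.4, -0.6, -5.2]
finger_gap: 0.0171
```

```bash
python3 look.py w2
```

```text
t 6.13 pos [483.4 171.8 214.2] rot [-180.    -0.    78.8] F [ 0.39 -0.58 -5.21] gap 17.1
crate px [ 271  105  320  282 9714] ctr [555.9 271.5] size [237.9 236.8] ang 4.3 mean [509.5 328.3  60.7] z [58. 62.]
trayrim px [  0 341  60  89 998] ctr [ 609.1 -167.5] size [113.1  11.5] ang 9.2 mean [ 609.9 -166.3   19.1] z [13. 21.]
```

View pics/w2.png

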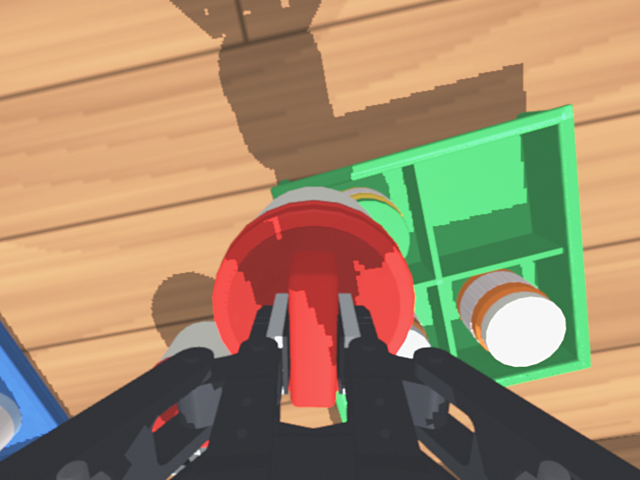

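The picture shows the tub in hand and the empty compartment at about (490,185); the crate centre is near (555, 271), giving a target of about (0.496, 0.322).

Call:
apply_moves:
  rows:
    - [[0.2,2,0],0,0]
    - [[0.5,5,0],0,0]
    - [[0.8,8.5,0],0,0]
    - [[1.1,11.5,0],0,0]
    - [[1.25,13.5,0],0,0]

```text
time: 6.6
tool_pos: [0.4965, 0.3073, 0.2142]
ee_rot: [3.141, -0.0, 1.373]
contact_force: [-0.1, 0.4, -6.1]
finger_gap: 0.0168
```

Call:
apply_moves:
  rows:
    - [[0,1,0],0,0]
    - [[0,1.5,0],0,0]
    - [[0,1.5,0],0,0]
    - [[0,1.5,0],0,0]
    - [[0,1.5,0],0,0]

```text
time: 7.02
tool_pos: [0.4961, 0.3195, 0.2143]
ee_rot: [-3.141, 0.001, 1.373]
contact_force: [0.2, -0.0, -5.7]
finger_gap: 0.0167
```

Run:
```python
from h import *
s=show()
p,d=grab_frame('wrist');c=wcloud(d,s);z=c[...,2]
hsv=cv2.cvtColor(p,cv2.COLOR_RGB2HSV);H,S=hsv[...,0].astype(int),hsv[...,1]
rect((H>50)&(H<85)&(S>100)&(z>.055)&(z<.068),c,'crate',300)
red=((H<8)|(H>172))&(S>150)&(z>s['tool_pos'][2]-.02)&(d>.05)
rect(red,c,'tub',500)
p2,_=grab_frame('top')
cv2.imwrite('pics/m3.png',np.hstack([cv2.resize(p,(400,300)),cv2.resize(p2[130:290,80:293],(400,300))])[...,::-1])
```

```text
t 7.02 pos [496.1 319.5 214.3] rot [-180.     0.    78.6] F [ 0.17 -0.04 -5.65] gap 16.7
crate px [  90  127  311  236 8120] ctr [511.6 267.8] size [148.6 237.6] ang 4.5 mean [470.7 256.4  61. ] z [59. 62.]
crate px [166 219  63  33 449] ctr [482.6 226.3] size [50.5 19. ] ang 65.9 mean [480.1 229.1  65.3] z [59. 68.]
crate px [408 313  15  41 325] ctr [612.1 387.9] size [39.6 11.9] ang 4.1 mean [614.7 388.7  60.9] z [60. 62.]
tub px [  212   201   203   206 23904] ctr [495.2 319.5] size [87.2 89.2] ang 25.0 mean [483.1 322.5 216.5] z [206. 238.]
```

View pics/m3.png

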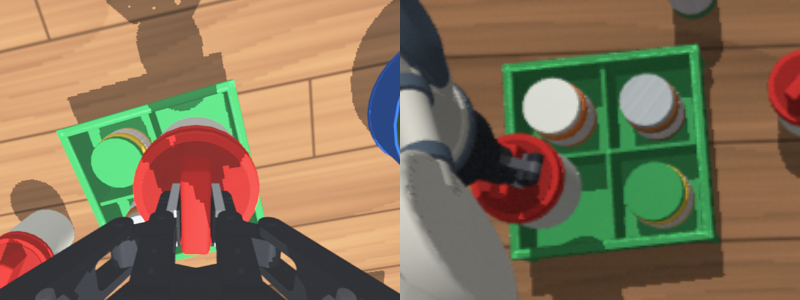

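Both views show the tub hanging over the empty compartment, a couple of mm short in x and y. Lowering with that correction.

Call:
apply_moves:
  rows:
    - [[0.1,0.2,-1.5],0,0]
    - [[0.1,0.2,-4],0,0]
    - [[0.1,0.2,-6.5],0,0]
    - [[0.1,0.2,-8.5],0,0]
    - [[0.1,0.2,-9.8],0,0]

```text
time: 7.53
tool_pos: [0.4964, 0.3218, 0.1144]
ee_rot: [-3.14, 0.001, 1.373]
contact_force: [-0.8, 0.3, -5.6]
finger_gap: 0.0169
```

Call:
apply_moves:
  rows:
    - [[0,0,-0.6],0,0]
    - [[0,0,-1],0,0]
    - [[0,0,-1.4],0,0]
    - [[0,0,-1.7],0,0]
    - [[0,0,-1.9],0,0]

```text
time: 7.95
tool_pos: [0.4974, 0.323, 0.0977]
ee_rot: [3.141, -0.001, 1.374]
contact_force: [-0.8, 0.4, -5.2]
finger_gap: 0.0171
```

Call:
apply_moves:
  rows:
    - [[0,0,-0.1],0,0]
    - [[0,0,-0.2],0,0]
    - [[0,0,-0.3],0,0]
    - [[0,0,-0.3],0,0]
    - [[0,0,-0.3],0,0]

```text
time: 8.37
tool_pos: [0.4974, 0.3232, 0.0948]
ee_rot: [3.141, -0.001, 1.374]
contact_force: [-1.3, 1.8, 2.5]
finger_gap: 0.0173
```

Call:
apply_moves:
  rows:
    - [[0,0,0],0,0.3]
    - [[0,0,0],0,0.5]
    - [[0,0,0],0,0.5]
    - [[0,0,0],0,0.5]
    - [[0,0,0],0,0.5]

```text
time: 8.78
tool_pos: [0.4971, 0.3229, 0.0943]
ee_rot: [3.142, 0.0, 1.374]
contact_force: [-0.7, 0.3, 0.6]
finger_gap: 0.0426
```

Call:
apply_moves:
  rows:
    - [[0,0,1],0,0.6]
    - [[0,0,3],0,0.7]
    - [[0,0,6],0,0.7]
    - [[0,0,9.5],0,0.7]
    - [[0,0,12.5],0,0.7]

```text
time: 9.2
tool_pos: [0.497, 0.3228, 0.222]
ee_rot: [3.141, -0.0, 1.374]
contact_force: [1.0, 0.8, 0.1]
finger_gap: 0.0596
```

```bash
python3 look.py w4
```

```text
t 9.2 pos [497.  322.8 222. ] rot [180.   -0.   78.7] F [1.02 0.75 0.06] gap 59.6
bar px [ 301  203   26   79 1995] ctr [498.5 322.9] size [17.9 55.7] ang 79.1 mean [497.  323.4 117.8] z [116. 119.]
bar px [  0 412  24  30 398] ctr [604.  40.] size [15.7 30.8] ang 28.3 mean [603.6  43.9 112.6] z [110. 114.]
lid px [ 256  173  116  115 7125] ctr [498.7 323.1] size [88.7 90.2] ang 82.4 mean [494.2 324.2  88.6] z [87. 90.]
lid px [   0  370   65   50 1787] ctr [592.3  35.8] size [38.3 68. ] ang 9.1 mean [590.3  42.6  83.4] z [78. 86.]
crate px [  90  127  317  231 8677] ctr [513.6 267.5] size [152.5 237.4] ang 4.2 mean [479.  270.1  61. ] z [59. 62.]
crate px [ 228  371  169   50 2149] ctr [667.6 286.2] size [ 13.  169.3] ang 4.2 mean [666.1 288.1  60.5] z [57. 62.]
trayrim px [ 585   81   55  165 1193] ctr [508.  593.9] size [ 35.5 145.9] ang 80.4 mean [496.9 588.5  21.2] z [13. 29.]
```

View pics/w4.png

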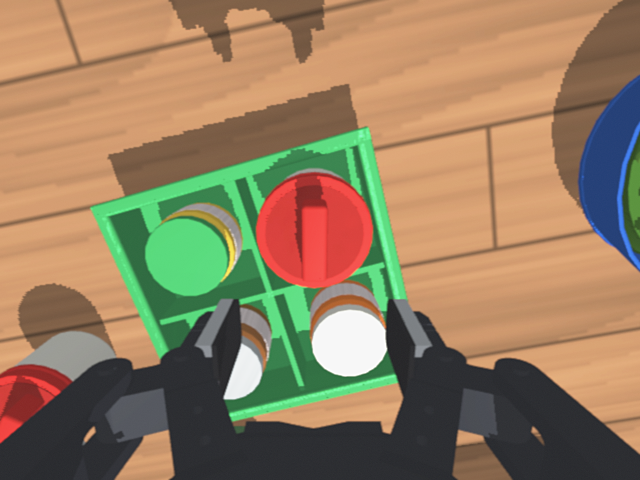

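The heavy tub stands upright in the compartment, at (498, 323) with its lid at (315,230), well within tolerance. Next the far tub, at about (617.5, 31).

Call:
apply_moves:
  rows:
    - [[0.8,-2,0],-2,0.7]
    - [[2,-5,0],-5,0.7]
    - [[3.5,-8.5,0],-9,0.7]
    - [[5,-12,0],-13,0.7]
    - [[6.5,-15.5,0],-17,0.7]

```text
time: 9.67
tool_pos: [0.5624, 0.1664, 0.2202]
ee_rot: [3.141, -0.0, 1.074]
contact_force: [1.5, 0.8, 0.7]
finger_gap: 0.0594
```

Call:
apply_moves:
  rows:
    - [[1.5,-3.5,0],-4,0.7]
    - [[3,-7,0],-8,0.7]
    - [[4.3,-10.5,0],-11,0.7]
    - [[5.2,-13,0],-13,0.7]
    - [[5.5,-13.7,0],-13,0.7]

```text
time: 10.08
tool_pos: [0.6182, 0.027, 0.2199]
ee_rot: [3.14, -0.0, 0.845]
contact_force: [-0.5, -0.1, 0.7]
finger_gap: 0.0599
```

Call:
apply_moves:
  rows:
    - [[0,0,0],0,0.7]
    - [[0,0,0],0,0.7]
    - [[0,0,0],0,0.7]
    - [[0,0,0],0,0.7]
    - [[0,0,0],0,0.7]

```text
time: 10.5
tool_pos: [0.6167, 0.0321, 0.2194]
ee_rot: [-3.141, -0.0, 0.852]
contact_force: [-0.0, -0.3, 0.2]
finger_gap: 0.0596
```

```bash
python3 look.py w5
```

```text
t 10.5 pos [616.7  32.1 219.4] rot [-180.    -0.    48.8] F [-0.02 -0.33  0.19] gap 59.6
bar px [ 301  206   26   76 1913] ctr [619.2  30.9] size [17.7 55.3] ang 48.2 mean [618.1  31.7 112.9] z [111. 114.]
lid px [ 257  176  114  111 7980] ctr [619.   31.1] size [88.8 88.3] ang 54.1 mean [616.3  33.5  84. ] z [82. 85.]
crate px [ 326    0  314  182 7262] ctr [623.3 186.6] size [229.9 119.5] ang 45.1 mean [623.4 193.9  60.8] z [59. 62.]
trayrim px [   0  223  183  124 2093] ctr [ 530.2 -181.6] size [200.9  36. ] ang 17.6 mean [ 520.4 -183.2   19.8] z [17. 21.]
trayrim px [  0 377  45  35 593] ctr [ 556.4 -348.4] size [54.7 11.3] ang 9.8 mean [ 558.1 -346.    17.9] z [13. 21.]
trayrim px [126 436  44  38 526] ctr [ 704.5 -296.3] size [27.8 61.2] ang 9.6 mean [ 710.  -303.1   19.2] z [14. 21.]
```

Call:
apply_moves:
  rows:
    - [[0.1,-0.1,-2],0,0.7]
    - [[0.2,-0.1,-5],0,0.7]
    - [[0.2,-0.1,-8],0,0.7]
    - [[0.2,-0.1,-10.3],0,0.6]
    - [[0.2,-0.1,-11.5],0,0.6]

```text
time: 10.97
tool_pos: [0.6176, 0.0305, 0.1016]
ee_rot: [-3.139, 0.002, 0.851]
contact_force: [-1.1, 0.3, 0.3]
finger_gap: 0.0515
```

Call:
apply_moves:
  rows:
    - [[0,0,-0.6],0,0.6]
    - [[0,0,-1.1],0,0.6]
    - [[0,0,-1.35],0,0.5]
    - [[0,0,-1.35],0,0.3]
    - [[0,0,-1.35],0,0]

```text
time: 11.38
tool_pos: [0.6196, 0.0299, 0.0917]
ee_rot: [3.14, -0.001, 0.85]
contact_force: [0.0, -0.5, -0.3]
finger_gap: 0.0192
```

Call:
apply_moves:
  rows:
    - [[0,0,0],0,0]
    - [[0,0,0],0,0]
    - [[0,0,0],0,0]
    - [[0,0,0],0,0]
    - [[0,0,0],0,0]

```text
time: 11.8
tool_pos: [0.6198, 0.03, 0.0918]
ee_rot: [3.14, -0.001, 0.85]
contact_force: [0.1, 1.0, 7.6]
finger_gap: 0.017
```

Call:
apply_moves:
  rows:
    - [[0,0,0],0,0]
    - [[0,0,0],0,0]
    - [[0,0,0],0,0]
    - [[0,0,0],0,0]
    - [[0,0,0],0,0]

```text
time: 12.22
tool_pos: [0.6198, 0.03, 0.0918]
ee_rot: [3.14, -0.001, 0.85]
contact_force: [1.3, 1.8, 7.4]
finger_gap: 0.0169
```

Call:
apply_moves:
  rows:
    - [[0,0,0.3],0,0]
    - [[0,0,1],0,0]
    - [[0,0,2],0,0]
    - [[0,0,3.2],0,0]
    - [[0,0,4.5],0,0]

```text
time: 12.63
tool_pos: [0.619, 0.0299, 0.1371]
ee_rot: [-3.142, 0.0, 0.85]
contact_force: [0.0, 0.1, -2.1]
finger_gap: 0.0169
```

Call:
apply_moves:
  rows:
    - [[0,0,1],0,0]
    - [[0,0,1.5],0,0]
    - [[0,0,1.5],0,0]
    - [[0,0,1.5],0,0]
    - [[0,0,1.5],0,0]

```text
time: 13.05
tool_pos: [0.6187, 0.0299, 0.1503]
ee_rot: [-3.141, 0.001, 0.85]
contact_force: [-0.1, -0.3, -3.5]
finger_gap: 0.0177
```

Call:
apply_moves:
  rows:
    - [[0,0,0],0,0]
    - [[0,0,0],0,0]
    - [[0,0,0],0,0]
    - [[0,0,0],0,0]
    - [[0,0,0],0,0]

```text
time: 13.47
tool_pos: [0.619, 0.0299, 0.1506]
ee_rot: [-3.141, 0.0, 0.85]
contact_force: [0.8, 0.4, -3.1]
finger_gap: 0.0169
```

Run:
```python
from h import *
show();grab_frame('wrist');show();grab_frame('wrist');show();grab_frame('wrist');show()
```

```text
t 13.47 pos [619.   29.9 150.6] rot [-180.     0.    48.7] F [ 0.83  0.39 -3.11] gap 16.9
t 13.52 pos [619.   29.9 150.7] rot [-180.     0.    48.7] F [-0.05 -0.32 -1.72] gap 17.3
t 13.57 pos [619.   29.9 150.7] rot [-180.     0.    48.7] F [-0.35 -0.21 -2.71] gap 17.4
t 13.62 pos [619.   29.9 150.7] rot [-180.     0.    48.7] F [-0.44 -0.29 -1.88] gap 16.9
```

About 2.5 N against 5.4 N, so this is the lighter one and the first was right. On to the tray, at about (0.521, -0.270).

Call:
apply_moves:
  rows:
    - [[-0.4,-1,0.5],0,0]
    - [[-1.2,-3.5,1],0,0]
    - [[-2.2,-6.5,1.5],0,0]
    - [[-3.3,-10,2],0,0]
    - [[-4.5,-13.5,2],0,0]

```text
time: 14.03
tool_pos: [0.5738, -0.1067, 0.1721]
ee_rot: [3.14, -0.001, 0.851]
contact_force: [0.9, -0.6, -3.3]
finger_gap: 0.017
```

Call:
apply_moves:
  rows:
    - [[-1.1,-3.5,0],0,0]
    - [[-2.3,-7,0],0,0]
    - [[-3.5,-11,0],0,0]
    - [[-4.6,-14.5,0],0,0]
    - [[-5.2,-16.3,0],0,0]

```text
time: 14.45
tool_pos: [0.5204, -0.2723, 0.1713]
ee_rot: [3.14, 0.001, 0.848]
contact_force: [-0.7, -0.2, -2.6]
finger_gap: 0.0172
```

Call:
apply_moves:
  rows:
    - [[0,-0.2,0],0,0]
    - [[0,-0.2,0],0,0]
    - [[0,-0.2,0],0,0]
    - [[0,-0.2,0],0,0]
    - [[0,-0.2,0],0,0]

```text
time: 14.87
tool_pos: [0.5222, -0.2692, 0.1709]
ee_rot: [-3.141, -0.0, 0.851]
contact_force: [-0.5, 0.8, -2.0]
finger_gap: 0.017
```

```bash
python3 look.py w6
```

```text
t 14.87 pos [ 522.2 -269.2  170.9] rot [-180.    -0.    48.8] F [-0.47  0.78 -2.02] gap 17.0
trayrim px [ 173   68  377  259 8091] ctr [ 576.2 -259.5] size [268.5 177.9] ang 10.0 mean [ 526.1 -223.2   19.6] z [16. 21.]
```

View pics/w6.png

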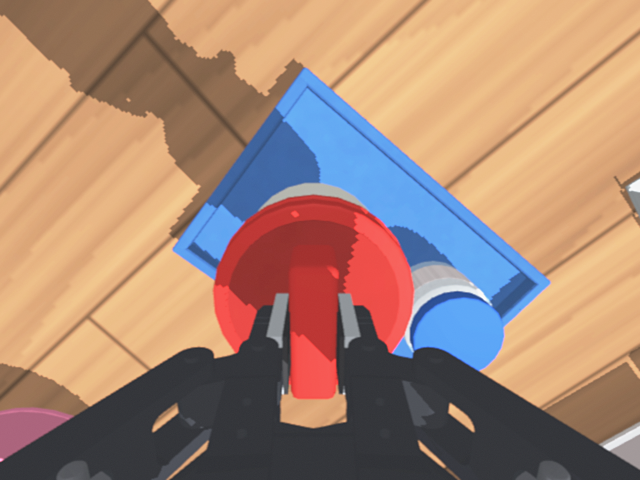

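The picture shows the tub over the free part of the tray, with the empty jar clear of it at (457,320). The tray centre is (576, -260), so this spot is right. Lowering 7.4 cm, slowly at the end.

Call:
apply_moves:
  rows:
    - [[0,0,-1],0,0]
    - [[0,0,-2.5],0,0]
    - [[0,0,-4],0,0]
    - [[0,0,-5.3],0,0]
    - [[0,0,-6],0,0]

```text
time: 15.33
tool_pos: [0.5214, -0.2693, 0.1087]
ee_rot: [-3.139, 0.0, 0.851]
contact_force: [0.2, 0.3, -2.5]
finger_gap: 0.0174
```

Call:
apply_moves:
  rows:
    - [[0,0,-0.4],0,0]
    - [[0,0,-0.7],0,0]
    - [[0,0,-1],0,0]
    - [[0,0,-1.1],0,0]
    - [[0,0,-1.2],0,0]

```text
time: 15.75
tool_pos: [0.5223, -0.2702, 0.0991]
ee_rot: [3.141, -0.0, 0.85]
contact_force: [-0.1, -1.2, -2.8]
finger_gap: 0.0168
```

Call:
apply_moves:
  rows:
    - [[0,0,-0.1],0,0]
    - [[0,0,-0.15],0,0]
    - [[0,0,-0.2],0,0]
    - [[0,0,-0.2],0,0]
    - [[0,0,-0.2],0,0]

```text
time: 16.17
tool_pos: [0.5221, -0.2702, 0.0969]
ee_rot: [3.141, -0.0, 0.85]
contact_force: [0.1, 0.1, -2.8]
finger_gap: 0.0167
```

Call:
apply_moves:
  rows:
    - [[0,0,-0.05],0,0]
    - [[0,0,-0.1],0,0]
    - [[0,0,-0.15],0,0]
    - [[0,0,-0.15],0,0]
    - [[0,0,-0.15],0,0]

```text
time: 16.58
tool_pos: [0.5222, -0.2701, 0.0968]
ee_rot: [3.141, -0.0, 0.85]
contact_force: [-6.3, 6.0, 23.8]
finger_gap: 0.0167
```

Call:
apply_moves:
  rows:
    - [[0,0,0.1],0,0]
    - [[0,0,0.1],0,0]
    - [[0,0,0.1],0,0.3]
    - [[0,0,0.1],0,0.5]
    - [[0,0,0.1],0,0.5]

```text
time: 17.0
tool_pos: [0.522, -0.2702, 0.0961]
ee_rot: [-3.141, 0.0, 0.85]
contact_force: [0.3, -1.2, -0.2]
finger_gap: 0.0425
```

Call:
apply_moves:
  rows:
    - [[0,0,0.1],0,0.5]
    - [[0,0,0.1],0,0.5]
    - [[0,0,1.2],0,0.6]
    - [[0,0,4],0,0.7]
    - [[0,0,7.5],0,0.7]

```text
time: 17.42
tool_pos: [0.5209, -0.2694, 0.1711]
ee_rot: [-3.138, 0.001, 0.85]
contact_force: [0.5, -1.4, 0.1]
finger_gap: 0.0596
```

Call:
apply_moves:
  rows:
    - [[0,0,3],0,0.7]
    - [[0,0,5],0,0.7]
    - [[0,0,5],0,0.7]
    - [[0,0,5],0,0.7]
    - [[0,0,5],0,0.7]

```text
time: 17.83
tool_pos: [0.5217, -0.2699, 0.2211]
ee_rot: [-3.141, 0.0, 0.85]
contact_force: [-0.0, 0.9, -0.5]
finger_gap: 0.0594
```

```bash
python3 look.py w7
python3 - <<'E'
from h import *
p,_=grab_frame('side');cv2.imwrite('pics/s7.png',p[...,::-1])
E
```

```text
t 17.83 pos [ 521.7 -269.9  221.1] rot [-180.     0.    48.7] F [-0.03  0.9  -0.53] gap 59.4
bar px [ 300  201   27   79 1983] ctr [ 521.8 -269.2] size [17.9 55.3] ang 49.0 mean [ 520.5 -268.1  117.8] z [116. 119.]
lid px [ 256  171  116  115 7111] ctr [ 521.8 -268.8] size [88.3 89.3] ang 52.3 mean [ 518.6 -265.9   88.6] z [87. 90.]
trayrim px [ 193   78  327  303 8031] ctr [ 576.2 -259.8] size [268.1 178.4] ang 10.0 mean [ 546.7 -253.4   19.5] z [15. 21.]
```

View pics/s7.png

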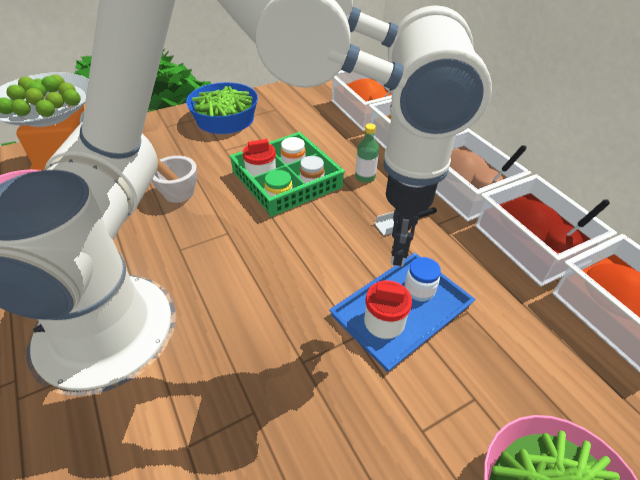

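The picture shows the light tub upright on the tray at (388,310) and the heavy one in the crate at (260,158). The gripper is clear of everything, and no bystander looks moved. Handing in.

```bash
python3 -c "
from rig import *;print(sign_off())"
```

```text
the job is handed in; nothing more can be done
None
```

The near tub weighed about 5.4 N and the far one about 2.5 N. I stood the near, heavier tub in the crate's empty compartment and the far, lighter one on the blue tray. Then I backed the gripper off and handed the job in at about 18 s of the 72 s allowed.

**Last checks:**
- **Crate tub:** the close-up right after release put it within about 2 mm of the compartment centre. The final side picture still shows it upright there.
- **Tray tub:** its centre is within a few mm of the middle of the tray's free part, and its height fits standing on the floor. It looks upright.
- **Bystanders:** none looks moved in the pictures; I did not measure their positions again.

**Irregular points:**
- I placed the first tub on its weight alone, before lifting the second. The second reading then confirmed it.
- On the tray set-down I pressed to about 24 N for a moment, then eased off before opening. That is below the 40 N and 120 N limits.
- The top and wrist cameras disagreed by 2–3 mm in x. I used the wrist camera's values.

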